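# Tip the bolts out of the tilt tray

## Robot

A 6-joint arm with a two-finger parallel gripper is mounted at the origin on a cart in front of the work surface, level with it; the furniture and walls round the work are solid. World frame = base frame: x ahead of the robot, y to its left, z up, the work surface at z = 0. Lengths are in mm, angles in rad, forces in N, time in s.
With the tool pointing down it reaches from about 350 to 975 mm from the base axis. Payload 4.9 kg.
Tool frame: the origin (TCP) lies between the finger pads; the fingertips stand 8 mm ahead of it and the grasp point (between the pads) lies 11 mm behind it; z points along the fingers, y is the line along which they close (so a half turn about z gives the same grasp; the last joint's range is limited). The gripper opens to 85 mm and grips with 20 to 120 N. Pads are 22 mm wide; open, the fingers measure 114 mm over their backs; the gripper's body (76 mm by 85 mm) begins 54 mm behind the grasp point. The pads swing forward as they close: fully open they stand 13 mm farther back than shut.
Start: joints at [1.215, 0.053, 1.613, -0, 1.476, -0.119], TCP at [146.612, 607.541, 239.304] pointing down, gripper open.
Joint ranges: [-3.01, 3.01], [-1.01, 2.22], [0.06, 2.58], [-1.02, 4.17], [0.09, 2.62], [-3.14, 3.14]. Speed limits (rad/s): [2.57, 2.57, 3.14, 3.14, 3.14, 3.14].

## Interface

Orientations are given as a unit quaternion [w, x, y, z].
In Python, from cell import ctrl gives the robot as it stands. Calls block until the motion is done:
- ctrl.goto(position, orientation): joint-space move of the TCP to a pose.
- ctrl.line_to(position, attitude=None, rate=150, stop_force=None): straight line of the TCP; attitude=None keeps the orientation; rate is the mean speed in mm/s. With stop_force (N) it stops when the force on the tool has changed by that much, and returns True; else False.
- ctrl.set_joints(angles): joint-space move.
- ctrl.command_gripper(opening, strength=None): finger opening in mm; strength is the grip in N (None keeps the last); returns when the fingers have stopped.
- ctrl.sleep(seconds).
- ctrl.ik(position, orientation): joint angles nearest the present ones, or None.
- ctrl.get_state(): the state.
- ctrl.read_camera(name): name is "scene" or "top"; returns a dict with "frame" (420x560x3 uint8, red, green, blue), "mtx" (3x3 intrinsics, pixels), "position" and "rotation" of the camera in the world. Camera axes: x right, y up, looking along -z (the intrinsics and any distortion apply to the point x, -y, -z); pixel columns grow to the right and rows downward; lengths in mm; the calibration is good to about 2 mm. A picture is of the moment at which its call begins. There is no depth.
A pose or a line that the arm cannot do raises ctrl.MotionError and nothing moves.
- ctrl.close_job(): hands the job in; it is judged then, once.
Trained networks look in the newest picture that a camera, given by its name, has taken for a name from the list of things; names that differ only in an ending like _2 or _b are one class to them, and where a whole thing is asked for, a point or a joint stands for the part that bears it (a point fixed in the world has none). Each returns a list of dicts, best first, with "confidence" (0 to 1); they miss things now and then, are a little off and sometimes report something else, mostly with a low value. They report only what shows in the picture. A call takes as long as a camera call.
- ctrl.look_for(label, camera): "rect" ([left, top, width, height] in pixels, round what is visible of it).
- ctrl.tip_of(label, camera): "uv" ([column, row] in pixels: a listed point, or the origin of a listed thing).
The state is a dict: "time_s": time; "joint_positions": joint angles; "qd": joint speeds; "joint_torque": joint torques, N m; "eef_pos": TCP position; "tcp_rot": TCP orientation; "ft_force": force on the tool from outside, world axes, zero at the start; "wrist_torque": the same for the moment, N m; "opening": finger opening in mm; "grip_force": force on a finger pad.
Only numpy, scipy, OpenCV 4.12 (cv2) and the standard library are available. Lean on these libraries where they do the work, as an engineer would, in place of code of your own. Each camera call takes 0.05 s, during which the arm holds its last target. There are 200 camera calls.

## Task

Two hinged tilt trays stand on the bench, each with a crate at its open end. Take the tray that holds the three bolts by its bar handle, lift it until all the bolts have slid into the crate, then lower the tray gently all the way down onto its rest and let go. Do not touch the bolts themselves, and leave the other tray and its tube hooks as they are.

Things in the scene. Friction and masses are not known exactly. Their poses are not given: they have to be found in the camera images.
- bolt_stand: dark steel stand fixed on the bench, base plate 262x116 mm, carrying a hinged tilt tray and a blue crate; origin on the bench straight below the middle of the hinge; x axis level from the handle over the tray to the crate, y along the hinge, z up. Its tray holds the three bolts; it may be the left or the right one, up to 12 degrees askew.
- bolt_tray (a joint): tilt of the bolt tray in rad: 0 = level on its rest, grows as the handle is lifted, stop at 1.2. About 2 N at the handle lifts it; let go, it falls back and bangs. Bolts start to slide between 0.45 and 0.65 rad; held at 0.9 rad all slide out within a second. Pale aluminium tray 120x80 mm (stand x -116 to +4 mm), floor 3 mm, walls 22 mm high on three sides, open towards the crate.
- bolt_handle (a point): middle of the bolt tray's round handle bar, 10 mm thick, 72 mm long along stand y, on two 8 mm end arms. Tray down: 161 mm from the hinge towards stand -x, 26 mm above the hinge, 100 mm above the bench; 40 mm clear between bar and tray wall (wall top 4 mm below bar middle), nothing under it. Moves on a circle about the hinge; the bar can turn between gripping fingers.
- bolt_hinge (a point): middle of the hinge line of the bolt tray (along stand y), at the tray's open end, 74 mm above the bench; fixed.
- bolt_crate: small blue open crate, 92x136x58 mm, fixed on the stand below the open end of the bolt tray, its long side along stand x; origin at the centre of its underside, 54 mm beyond the hinge and 4 mm above the bench. Its own y axis runs along its long side (inside 126 mm), its x axis along its short side (inside 80 mm), z up; walls and floor 2 mm.
- hook_tray (a joint): tilt in rad of the other tray, of the same make, which holds two tube hooks; 0 = down. It is to stay down.
- hook_stand: dark steel stand fixed on the bench, base plate 262x116 mm, carrying a hinged tilt tray and a blue crate; origin on the bench straight below the middle of the hinge; x axis level from the handle over the tray to the crate, y along the hinge, z up. Same make as bolt_stand; this one's tray holds the two tube hooks.
- bolt_1: one of three rusty hexagon-head bolts, 34 mm long, head 13x15 mm, 18 g, lying in the bolt tray; origin about the middle of its length, on its underside.
- bolt_2: one of three rusty hexagon-head bolts, 34 mm long, head 13x15 mm, 18 g, lying in the bolt tray; origin about the middle of its length, on its underside.
- bolt_3: one of three rusty hexagon-head bolts, 34 mm long, head 13x15 mm, 18 g, lying in the bolt tray; origin about the middle of its length, on its underside.
- torch_hook_1: one of two brown, bent tube hooks (half rings), 30x40x13 mm, lying in the other tray; origin at the centre of its underside.
- torch_hook_2: one of two brown, bent tube hooks (half rings), 30x40x13 mm, lying in the other tray; origin at the centre of its underside.

How it is judged:
By the outcome, as a careful person would: the job done as asked, in the order asked, and still so for the second after the job is handed in, with the robot touching nothing.
It also fails if it takes over 48 s, if anything falls off the work surface, if the arm or the gripper's body presses on something with over 40 N, if the wrist force passes 120 N, or if a joint passes its speed limit or range.

## Working session

There is one attempt and no reset: what is moved stays moved. The work goes in short steps, each a Python script; the robot and the scene stay as the last script left them, time stands still between calls to the robot, and variables do not carry over. Pictures are saved under pics/ and viewed, at most 10 in all, crops included, and the job is handed in when it is done.

```bash
ls; mkdir -p pics; cat > h.py <<'E'
import numpy as np, cv2
from cell import ctrl
def ray(c,uv):
    K=np.array(c["mtx"]);d=np.linalg.inv(K)@[uv[0],uv[1],1.]
    R=np.array(c["rotation"]);return np.array(c["position"]),R@np.array([d[0],-d[1],-d[2]])
def at_z(c,uv,z):
    p,d=ray(c,uv);return p+d*(z-p[2])/d[2]
def proj(c,P):
    q=np.array(c["rotation"]).T@(np.array(P)-c["position"]);q=np.array(c["mtx"])@[q[0],-q[1],-q[2]];return q[:2]/q[2]
E
python3 - <<'E'
from h import *
ims=[]
for n in("scene","top"):
    c=ctrl.read_camera(n);print(n,c.keys(),np.round(c["position"]),np.round(c["rotation"],2).tolist(),np.round(c["mtx"]).tolist())
    cv2.imwrite(f"pics/{n}0.png",c["frame"][:,:,::-1])
    for l,z in(("bolt_handle",100),("bolt_hinge",74),("bolt_crate",4),("bolt_stand",0),("hook_stand",0),("bolt_1",78)):
        for r in ctrl.tip_of(l,n)[:3]:print(l,np.round(r["uv"],1),round(r["confidence"],2),np.round(at_z(c,r["uv"],z),1))
print(ctrl.get_state())
E
```

```text
pics
scene dict_keys(['frame', 'mtx', 'position', 'rotation']) [194. 257. 710.] [-0.35, -0.14, 0.33, 0.87] [[385.0, 0.0, 280.0], [0.0, 385.0, 212.0], [0.0, 0.0, 1.0]]Traceback (most recent call last):
  File "<stdin>", line 7, in <module>
  File "h.py", line 7, in at_z
    p,d=ray(c,uv);return p+d*(z-p[2])/d[2]
        ~~~^^^^^^
  File "h.py", line 5, in ray
    R=np.array(c["rotation"]);return np.array(c["position"]),R@np.array([d[0],-d[1],-d[2]])
                                                             ~^~~~~~~~~~~~~~~~~~~~~~~~~~~~~
ValueError: matmul: Input operand 1 has a mismatch in its core dimension 0, with gufunc signature (n?,k),(k,m?)->(n?,m?) (size 3 is different from 4)
```

```bash
sed -i 's/np.array(c\["rotation"\])/rot(c["rotation"])/; ' h.py; cat >> h.py <<'E'
from scipy.spatial.transform import Rotation
def rot(q): return Rotation.from_quat(np.roll(q,-1)).as_matrix()
E
python3 - <<'E'
from h import *
ims=[]
for n in("scene","top"):
    c=ctrl.read_camera(n);print(n,np.round(c["position"]),np.round(c["rotation"],2).tolist(),np.round(c["mtx"]).tolist())
    cv2.imwrite(f"pics/{n}0.png",c["frame"][:,:,::-1])
    for l,z in(("bolt_handle",100),("bolt_hinge",74),("bolt_crate",4),("bolt_stand",0),("hook_stand",0),("bolt_1",78)):
        for r in ctrl.tip_of(l,n)[:3]:print(l,np.round(r["uv"],1),round(r["confidence"],2),np.round(at_z(c,r["uv"],z),1))
print(ctrl.get_state())
E
```

```text
scene [194. 257. 710.] [-0.35, -0.14, 0.33, 0.87] [[385.0, 0.0, 280.0], [0.0, 385.0, 212.0], [0.0, 0.0, 1.0]]
bolt_handle [268.6 280.7] 0.81 [471.6   7.6 100. ]
bolt_handle [235.4 267.6] 0.58 [536.9  30.6 100. ]
bolt_hinge [208.9 251. ] 0.85 [620.4  31.5  74. ]
bolt_crate [192.7 258.1] 0.56 [678.4  43.7   4. ]
bolt_stand [214.9 271.7] 0.88 [617.5  31.2   0. ]
hook_stand [315.5 194.8] 0.75 [ 609.9 -295.5    0. ]
hook_stand [270.8 284.9] 0.72 [506.6 -29.3   0. ]
bolt_1 [216.  269.7] 0.67 [572.9  51.6  78. ]
bolt_1 [234.7 264.8] 0.59 [555.1  19.1  78. ]
bolt_1 [232.3 253. ] 0.47 [579.8   3.6  78. ]
top [ 461. -146. 1000.] [-0.7, -0.04, 0.03, 0.71] [[518.0, 0.0, 276.0], [0.0, 518.0, 205.0], [0.0, 0.0, 1.0]]
bolt_handle [193.4 251.1] 0.65 [467.6   8.3 100. ]
bolt_hinge [186.9 166.5] 0.77 [620.5  26.4  74. ]
bolt_crate [186.5 140.1] 0.79 [684.9  40.9   4. ]
bolt_stand [188.8 171.6] 0.96 [623.1  36.3   0. ]
hook_stand [358.7 178.5] 0.72 [ 607.7 -294.9    0. ]
bolt_1 [175.8 194.5] 0.63 [569.1  45.   78. ]
bolt_1 [190.7 203.6] 0.48 [552.5  17.9  78. ]
bolt_1 [200.3 190.9] 0.45 [575.4   0.9  78. ]
{'time_s': 0.8, 'joint_positions': array([ 1.21500419e+00,  5.26916185e-02,  1.61288159e+00,  1.24915814e-05,
        1.47603082e+00, -1.18989806e-01]), 'qd': array([-0.00044365,  0.00041755,  0.00035757, -0.00183063,  0.0018407 ,
        0.00082875]), 'joint_torque': array([-5.20801423e-04, -3.93608272e+01, -3.70453978e+01, -1.04827452e-04,
        4.40188687e-04, -5.82751511e-06]), 'eef_pos': array([146.60559622, 607.54275278, 239.31978712]), 'tcp_rot': array([-7.38071530e-06,  1.18125305e-01,  9.92998697e-01, -4.06501113e-06]), 'ft_force': array([ 1.28752484,  0.95057113, -0.0738755 ]), 'wrist_torque': array([ 0.02987015, -0.08348196, -0.00578192]), 'grip_force': 0.0, 'opening': 85.66721497032324}
```

View pics/scene0.png

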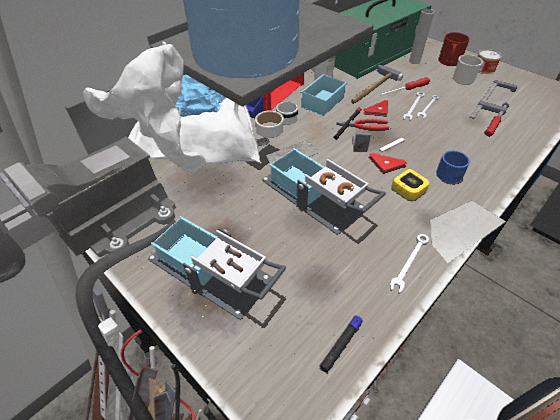

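View pics/top0.png

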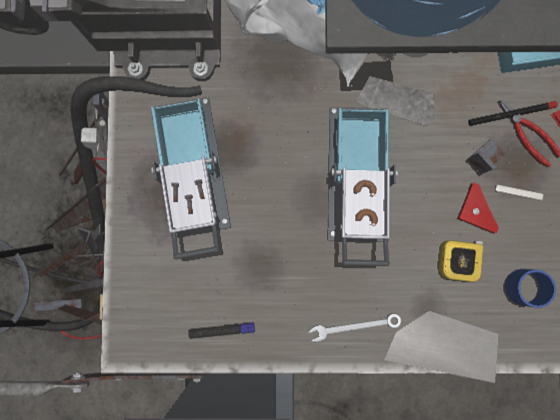

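```bash
cat >> h.py <<'E'
def stand(H,yaw):  # stand point -> world
    c,s=np.cos(yaw),np.sin(yaw)
    return lambda p: np.array([H[0]+c*p[0]-s*p[1],H[1]+s*p[0]+c*p[1],p[2]])
def overlay(c,S,box,k,fn):
    im=np.ascontiguousarray(c["frame"][:,:,::-1]);x,y,w,h=box
    im=cv2.resize(im[y:y+h,x:x+w],None,fx=k,fy=k,interpolation=cv2.INTER_CUBIC)
    f=lambda p:tuple(int(round(v)) for v in ((proj(c,S(p))-[x-.5,y-.5])*k))
    for a,b in(((-161,-36,100),(-161,36,100)),((-116,-40,96),(-116,40,96)),((-116,-40,96),(4,-40,96)),((-116,40,96),(4,40,96)),
      ((-14,-46,62),(-14,46,62)),((122,-46,62),(122,46,62)),((-14,46,62),(122,46,62)),((-14,-46,62),(122,-46,62))):
        cv2.line(im,f(a),f(b),(0,0,255),1)
    cv2.imwrite(fn,im)
E
python3 - <<'E'
from h import *
S=stand((621,29),np.radians(7));ims=[]
for n,b in(("top",(140,90,110,180)),("scene",(145,210,150,120))):
    c=ctrl.read_camera(n);overlay(c,S,b,3 if n=="top" else 4,f"pics/o_{n}.png");ims.append(cv2.imread(f"pics/o_{n}.png"))
h=max(i.shape[0] for i in ims);im=np.hstack([cv2.copyMakeBorder(i,0,h-i.shape[0],0,0,0) for i in ims]);print(im.shape)
im=im[:, :930];cv2.imwrite("pics/o1.png",cv2.resize(im,None,fx=.86,fy=.86,interpolation=cv2.INTER_AREA))
E
```

```text
(540, 930, 3)
```

View pics/o1.png

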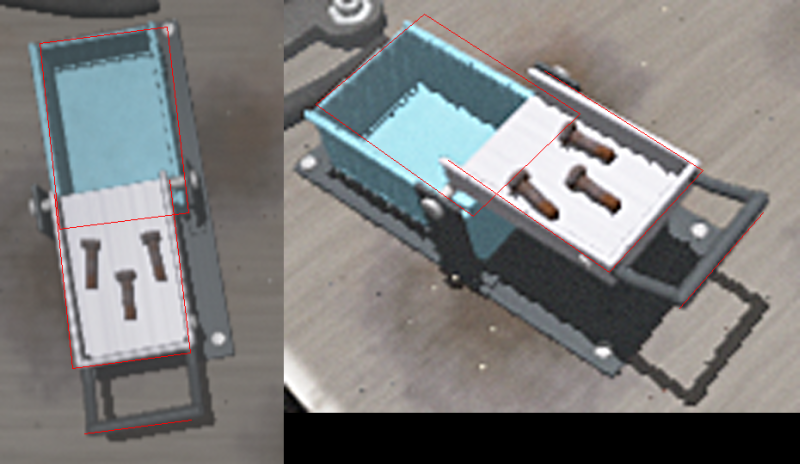

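```bash
python3 - <<'E'
from h import *
from scipy.optimize import least_squares
C={n:ctrl.read_camera(n) for n in("top","scene")}
T=lambda u,v:("top",np.array([u,v])/2.58+[139.5,89.5]); Q=lambda u,v:("scene",(np.array([u,v])-[283.8,0])/3.44+[144.5,209.5])
bl,br,cl,cr=(-161,32,100),(-161,-32,100),(122,46,62),(122,-46,62)
obs=[(T(89,424),bl),(T(202,411),br),(T(32,44),cl),(T(156,22),cr),(Q(682,296),bl),(Q(763,199),br),(Q(306,110),cl),(Q(405,24),cr)]
f=lambda p:np.concatenate([proj(C[o[0]],stand(p[:2],p[2])(P))-o[1] for o,P in obs])
r=least_squares(f,[621,29,.12],loss="soft_l1",x_scale=[1,1,.01]);print(r.x,np.degrees(r.x[2]),np.round(f(r.x).reshape(-1,2),1).tolist())
S=stand(r.x[:2],r.x[2]);print(S((-161,0,100)))
# grip frame: z down, y along stand x
yaw=r.x[2]
for n,sg in(("a",1),("b",-1)):
    for tilt in (0,.5,.95):
        k=.5*tilt; ex=np.array([np.cos(yaw),np.sin(yaw),0]);ez=np.array([0,0,1.])
        z=-ez*np.cos(k)+ex*np.sin(k);y=sg*(ex*np.cos(k)+ez*np.sin(k));x=np.cross(y,z)
        q=np.roll(Rotation.from_matrix(np.c_[x,y,z]).as_quat(),1)
        a=np.arctan2(26,161)+tilt;g=S((-163.09*np.cos(a),0,74+163.09*np.sin(a)))
        j=ctrl.ik(g+11*z,q);print(n,tilt,None if j is None else np.round(j,2))
E
```

```text
[6.24435294e+02 3.09596256e+01 1.69011572e-01] 9.68364975841012 [[3.8, 1.5], [-3.7, 0.2], [-0.8, -0.7], [-0.1, -0.6], [1.8, -1.3], [-1.7, 1.7], [-0.3, 0.1], [1.5, -2.1]]
[465.72930101   3.87812363 100.        ]
a 0 [-0.15 -0.19  2.11 -0.    1.23 -0.32]
a 0.5 [-0.18 -0.37  2.13  0.09  1.15 -0.37]
a 0.95 [-0.17 -0.39  2.1   0.19  0.99 -0.41]
b 0 [-0.15 -0.19  2.11 -0.    1.23  2.82]
b 0.5 [-0.18 -0.37  2.13  0.09  1.15  2.77]
b 0.95 [-0.17 -0.39  2.1   0.19  0.99  2.73]
```

```bash
cat >> h.py <<'E'
H0=(624.4,31.0);YAW=0.169
def grip(tilt,up=0,H=H0,yaw=YAW,share=.5):
    S=stand(H,yaw);k=share*tilt;ex=np.array([np.cos(yaw),np.sin(yaw),0]);ez=np.array([0,0,1.])
    z=-ez*np.cos(k)+ex*np.sin(k);y=ex*np.cos(k)+ez*np.sin(k)
    q=np.roll(Rotation.from_matrix(np.c_[np.cross(y,z),y,z]).as_quat(),1)
    a=np.arctan2(26,161)+tilt;return S((-163.09*np.cos(a),0,74+163.09*np.sin(a)))+11*z-up*z,q
E
python3 - <<'E'
from h import *
s=ctrl.get_state();ctrl.goto([140,420,380],s["tcp_rot"])
q=grip(0)[1];ctrl.goto([440,20,380],q);ctrl.command_gripper(36,40)
p,q=grip(0,120);ctrl.goto(p,q)
s=ctrl.get_state();print(s["time_s"],s["eef_pos"],p,s["opening"],s["ft_force"])
S=stand(H0,YAW);ims=[]
for n,b in(("top",(140,90,110,180)),("scene",(145,210,150,120))):
    c=ctrl.read_camera(n);overlay(c,S,b,3 if n=="top" else 4,f"pics/o_{n}.png");ims.append(cv2.imread(f"pics/o_{n}.png"))
h=max(i.shape[0] for i in ims);im=np.hstack([cv2.copyMakeBorder(i,0,h-i.shape[0],0,0,0) for i in ims])
cv2.imwrite("pics/o2.png",cv2.resize(im,None,fx=.86,fy=.86,interpolation=cv2.INTER_AREA))
E
```

```text
5.0083 [466.46490555   3.82031278 210.51761999] [465.68967146   3.91964827 209.00065891] 36.302227573823764 [1.11790556 0.43558945 1.16187774]
```

View pics/o2.png

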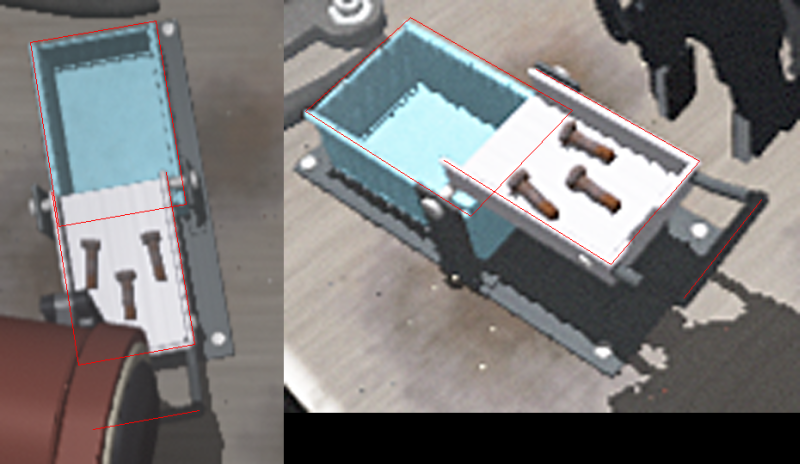

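```bash
python3 - <<'E'
from h import *
from scipy.optimize import least_squares
C={n:ctrl.read_camera(n) for n in("top","scene")}
T=lambda u,v:("top",np.array([u,v])/2.58+[139.5,89.5]); Q=lambda u,v:("scene",(np.array([u,v])-[283.8,0])/3.44+[144.5,209.5])
bl,br,cl,cr,tl,tr=(-161,36,100),(-161,-36,100),(122,46,62),(122,-46,62),(-116,40,96),(-116,-40,96)
obs=[(T(87,425),bl),(T(204,410),br),(T(32,44),cl),(T(156,22),cr),(T(74,368),tl),(T(191,351),tr),(Q(682,298),bl),(Q(765,197),br),(Q(306,110),cl),(Q(405,22),cr),(Q(611,266),tl),(Q(700,161),tr)]
f=lambda p:np.concatenate([proj(C[o[0]],stand(p[:2],p[2])(P))-o[1] for o,P in obs])
r=least_squares(f,[621,29,.12],loss="soft_l1",x_scale=[1,1,.01]);print(r.x,np.degrees(r.x[2]),np.round(f(r.x).reshape(-1,2),1).tolist())
print(stand(r.x[:2],r.x[2])((-161,0,100)))
E
```

```text
[6.23646118e+02 3.13384878e+01 1.66521646e-01] 9.54098751868465 [[1.8, 2.0], [-2.6, 0.7], [-0.9, -0.3], [-0.1, -0.2], [1.2, -1.0], [0.9, -2.2], [0.4, 0.4], [-1.0, 1.3], [-0.2, 0.3], [1.7, -1.3], [-0.1, -0.0], [-0.2, 0.4]]
[464.87318603   4.65223548 100.        ]
```

```bash
sed -i 's/^H0=.*/H0=(623.6,31.3);YAW=0.164/' h.py; python3 - <<'E'
from h import *
p,q=grip(0,120);ctrl.line_to(p,q)
p,q=grip(0);print(ctrl.line_to(p,q,rate=80,stop_force=12))
s=ctrl.get_state();print(s["time_s"],s["eef_pos"],p,s["ft_force"])
ctrl.command_gripper(0,30)
s=ctrl.get_state();print(s["time_s"],s["opening"],s["grip_force"],s["eef_pos"],s["ft_force"],s["wrist_torque"])
c=ctrl.read_camera("scene");cv2.imwrite("pics/g.png",cv2.resize(c["frame"][190:340,140:340,::-1],None,fx=3.5,fy=3.5))
E
```

```text
False
7.1083 [465.21523839   4.9611354   89.62012785] [464.75625414   5.01353511  89.00065891] [ 0.09424501 -0.01511003 -0.826388  ]
7.4583 8.653509397990252 29.212576746940613 [465.32064884   5.0175823   89.4766853 ] [2.22287433 0.06270784 0.09406829] [ 0.12188892 -0.28490388  0.09184479]
```

View pics/g.png

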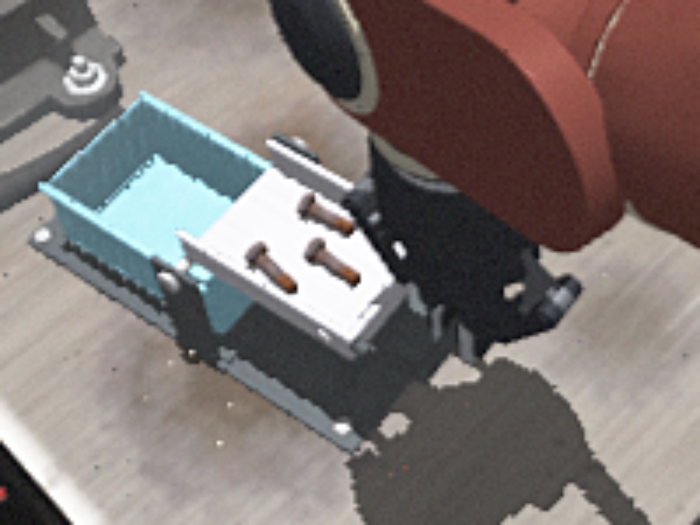

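The picture shows the fingers closed on the bar (near 450,330), with the bolts still in place. The opening of 8.7 mm and 29 N grip agree with holding the bar, so I'll lift.

```bash
python3 - <<'E'
from h import *
for t in np.linspace(0,.95,9)[1:]:
    p,q=grip(t)
    hit=ctrl.line_to(p,q,rate=45,stop_force=25)
    s=ctrl.get_state();print(round(t,2),hit,s["time_s"],np.round(s["ft_force"],1),round(s["opening"],1),np.round(s["eef_pos"]-p,1))
    if hit: break
else: ctrl.sleep(1.5)
for n in("scene","top"):
    c=ctrl.read_camera(n);print([(np.round(r["uv"]),round(r["confidence"],2)) for r in ctrl.tip_of("bolt_1",n)])
    cv2.imwrite(f"pics/l_{n}.png",cv2.resize(c["frame"][160:340,120:330,::-1] if n=="scene" else c["frame"][80:260,140:350,::-1],None,fx=1.9,fy=1.9))
cv2.imwrite("pics/l.png",np.hstack([cv2.imread("pics/l_scene.png"),cv2.imread("pics/l_top.png")]))
E
```

```text
0.12 False 8.0917 [ 5.3  0.2 -4.1] 9.3 [0.2 0.  0.2]
0.24 False 8.675 [-1.  -0.5 -2.9] 9.0 [-0.6 -0.  -0.2]
0.36 False 9.2667 [-8.  -2.1  2.3] 8.8 [-1.4 -0.1  0.1]
0.48 False 9.8583 [-16.3  -3.1   8.8] 8.9 [-2.2 -0.1  0.5]
0.59 False 10.45 [-12.9  -0.4   9.3] 8.8 [-0.7  0.3  2.1]
0.71 False 11.0417 [-7.8  1.5  6.1] 8.6 [-0.   0.6  2. ]
0.83 False 11.6333 [-4.9  2.4  3.9] 8.8 [0.2 0.7 1.6]
0.95 False 12.225 [-5.6  3.9  2.9] 8.7 [0.1 0.8 1. ]
[]
[(array([175., 150.]), 0.65), (array([189., 140.]), 0.62), (array([171., 159.]), 0.4)]
```

View pics/l.png

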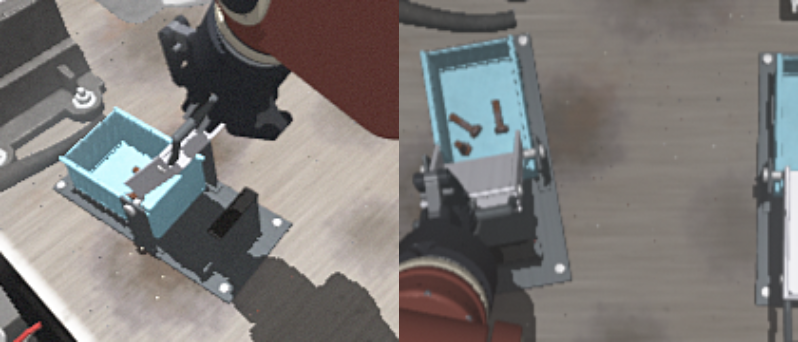

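All three bolts show beyond the tray lip, at (465,122), (500,117) and (462,148). The last is foreshortened close to the lip, so I'll tilt a little more and check it.

```bash
python3 - <<'E'
from h import *
for t in (1.03,1.1):
    p,q=grip(t);hit=ctrl.line_to(p,q,rate=45,stop_force=25)
    s=ctrl.get_state();print(t,hit,s["time_s"],np.round(s["ft_force"],1),round(s["opening"],1))
ctrl.sleep(.7)
a=ctrl.read_camera("scene")["frame"][215:275,145:225,::-1];b=ctrl.read_camera("top")["frame"][95:175,140:220,::-1]
cv2.imwrite("pics/l2.png",np.hstack([cv2.resize(a,(400,300),interpolation=cv2.INTER_CUBIC),cv2.resize(b[:60],(400,300),interpolation=cv2.INTER_CUBIC)]))
cv2.imwrite("pics/l2.png",np.hstack([cv2.resize(a,(400,300),interpolation=cv2.INTER_CUBIC),cv2.resize(b,(300,300),interpolation=cv2.INTER_CUBIC)]))
E
```

```text
1.03 False 14.375 [-3.3  3.7  1.5] 9.1
1.1 False 14.7833 [-2.9  4.3  1.1] 8.4
```

View pics/l2.png

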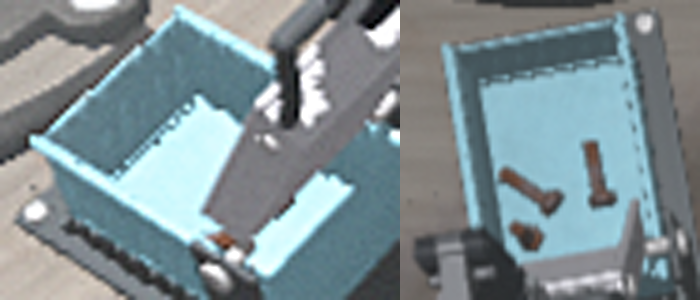

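```bash
python3 - <<'E'
from h import *
def rep(t,hit):
    s=ctrl.get_state();print(t,hit,round(s["time_s"],2),np.round(s["ft_force"],1),round(s["opening"],1),np.round(s["eef_pos"],1))
for t in np.append(np.linspace(1.1,.12,9)[1:],.05):
    p,q=grip(t);rep(round(t,2),ctrl.line_to(p,q,rate=45 if t>.2 else 20,stop_force=30))
p,q=grip(-.03)[0],grip(0)[1]
rep("end",ctrl.line_to(p,q,rate=10,stop_force=6))
E
```

```text
0.98 False 16.19 [-3.2  5.   1.4] 8.4 [561.5  21.6 213.4]
0.86 False 16.8 [-3.7  4.9  1.9] 8.6 [543.1  18.1 202.5]
0.73 False 17.41 [-2.2  3.4  0.8] 8.6 [526.5  15.1 190.7]
0.61 False 18.02 [ 2.1 -1.3 -2.4] 8.7 [511.2  12.3 176.5]
0.49 False 18.62 [-1.6 -4.8 -0.1] 8.8 [497.6  10.1 161.4]
0.36 False 19.23 [ 1.8 -6.  -0.9] 8.7 [486.3   8.2 144.2]
0.24 False 19.83 [ 3.  -5.9 -1.9] 8.5 [476.8   6.6 126. ]
0.12 False 21.0 [ 2.3 -5.9 -1.3] 8.7 [469.8   5.6 107.5]
0.05 False 21.73 [ 2.4 -5.7 -0.9] 8.7 [466.6   5.   96.3]
end True 22.48 [-1.8  0.4  3.9] 8.6 [465.6   4.7  90.7]
```

```bash
python3 - <<'E'
from h import *
def rep(t,hit=0):
    s=ctrl.get_state();print(t,hit,round(s["time_s"],2),np.round(s["ft_force"],1),round(s["opening"],1),np.round(s["eef_pos"],1))
rep(0)
p,q=grip(0);p=ctrl.get_state()["eef_pos"]-[0,0,3]
rep("press",ctrl.line_to(p,q,rate=8,stop_force=8))
ctrl.sleep(.3);rep("settled")
a=ctrl.read_camera("scene")["frame"][190:340,140:290,::-1];b=ctrl.read_camera("top")["frame"][90:240,130:280,::-1]
cv2.imwrite("pics/d.png",np.hstack([cv2.resize(i,(400,400),interpolation=cv2.INTER_CUBIC) for i in(a,b)]))
E
```

```text
0 0 22.48 [-1.8  0.4  3.9] 8.6 [465.6   4.7  90.7]
press True 22.73 [-0.7  0.3  3. ] 8.4 [465.5   4.7  90.5]
settled 0 23.03 [-0.5  2.7  2.2] 8.6 [465.5   4.7  90.5]
```

View pics/d.png

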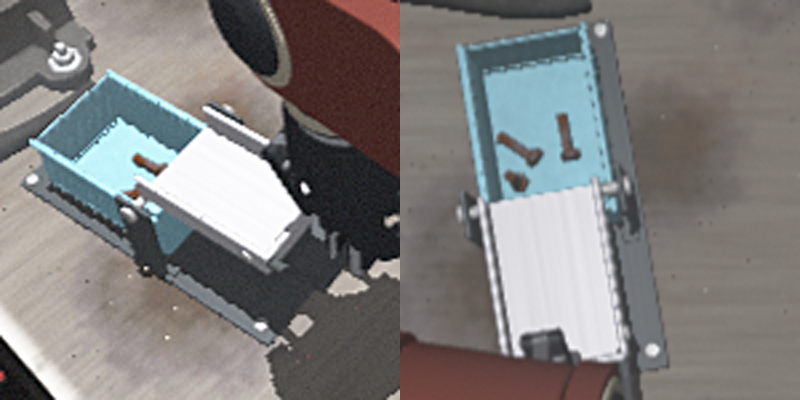

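The tray is down and empty. All three bolts are in the crate at (520,150), (567,138) and (515,180), the last standing on end. I'll press slightly more to be sure it's seated, then open and retreat.

```bash
python3 - <<'E'
from h import *
def rep(t,hit=0):
    s=ctrl.get_state();print(t,hit,round(s["time_s"],2),np.round(s["ft_force"],1),round(s["opening"],1),np.round(s["eef_pos"],1))
p0=ctrl.get_state()["eef_pos"];q=grip(0)[1]
rep("press",ctrl.line_to(p0-[0,0,2.5],q,rate=8,stop_force=20));ctrl.sleep(.2);rep("settled")
ctrl.command_gripper(34);rep("open")
p,_=grip(0,130);ctrl.line_to(p,q,rate=70,stop_force=12);rep("up")
ctrl.goto([400,0,380],q);rep("away")
a=ctrl.read_camera("scene")["frame"][190:340,140:290,::-1];b=ctrl.read_camera("top")["frame"][90:290,130:330,::-1]
cv2.imwrite("pics/e.png",np.hstack([cv2.resize(i,(400,400),interpolation=cv2.INTER_CUBIC) for i in(a,b)]))
E
```

```text
press True 23.51 [-1.6 -0.1  4.3] 8.5 [465.4   4.7  90.5]
settled 0 23.71 [-1.3 -1.3  5.7] 8.5 [465.4   4.8  90.5]
open 0 24.07 [ 0.1 -0.3  0.2] 33.6 [464.9   5.3  89.6]
up 0 26.07 [ 0.1  0.  -0.6] 33.8 [464.5   5.  218.5]
away 0 26.79 [ 0.5 -0.8 -0.1] 34.4 [400.    0.  378.4]
```

View pics/e.png

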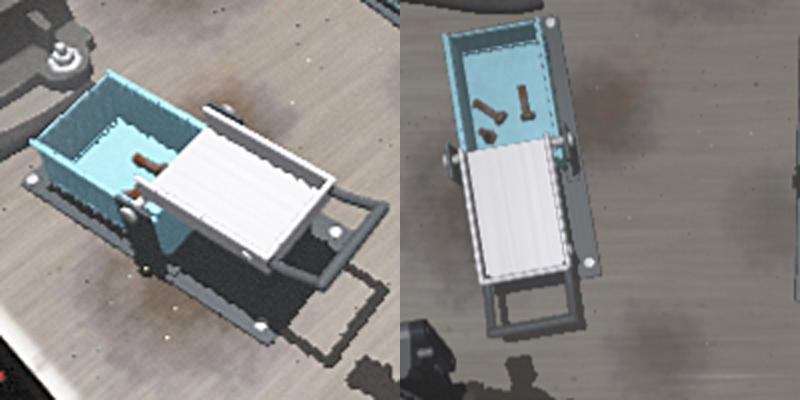

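The final picture shows the tray level on its rest and empty, the three bolts in the crate and the gripper clear of everything.

```bash
python3 -c "
from cell import ctrl
print(ctrl.close_job())"
```

```text
the job is handed in; nothing more can be done
None
```

The job is handed in after about 27 s on the robot's clock: all three bolts are in the crate (one standing on end), the bolt tray is back down on its rest and released, and I never moved the arm near the other tray.

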